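Seat a printing block in the carver's board and hold it for cutting

TASK

Get the loose inked printing block ready for the gouge: slide it home on the carving board so that it lies flat in the inside corner, its far long side flush along the fence and its left end up against the stop. Then keep it pinned there with one firm, steady diagonal push, down onto the board and forward against the fence at the same time (about 10 N each way), and finish while still holding it like that. Leave the mallet, gouge, chisel and oilstone where they lie.

Things in the scene. Friction and masses are not known exactly. Their poses are not given: they have to be found in the camera images.
- block: the workpiece: loose flat block of pale wood, 100 (own x) by 140 (own y) by 24 mm thick, 0.2 kg, dark inked tree on its flat top; too wide to grip. Starts flat on the board, clear of fence and stop, skewed by up to 0.35 rad. Origin: centre of its underside; own z up, own +x is the long side that goes to the fence, own +y the end that goes to the stop. Wood on wood friction about 0.6.
- block_corner (a point): the block's corner that belongs in the inside corner of fence and stop: on the underside, at own (+50, +70, 0) mm
- block_near_edge (a point): middle of the block's top edge on its near long side (the side away from the fence), at own (-50, 0, 24) mm
- board: the carving board: plywood plate 300 (own x) by 400 (own y) by 18 mm, fixed flat on the bench; its top is 18 mm above the bench. Origin: centre of its underside; own +x points to the edge that carries the fence.
- fence: the fence: fixed straight wooden strip 400 mm long (own y), 30 mm deep, standing 14 mm above the board along the board's far edge. Origin: on the board's top surface, middle of the strip's working face (the one facing the robot, looking to own -x); own +x points through the fence away from the block; own z up.
- stop: the stop: fixed wooden block straddling the left part of the fence, brass thumbscrew behind; it reaches 60 mm out from the fence, 35 mm wide, 22 mm above the board. Working face looks to own -y. Origin: inside corner on the board's top, where the working faces of stop and fence meet; axes parallel to the fence's. The block's origin is home at own (-50, -70, 0) mm.
- mallet: bystander: dark wooden mallet lying on the bench left of the board, 240 mm long, 50 mm high, origin under the near face of its head
- gouge: bystander: gouge lying on the bench right of the board, 216 mm long, 20 mm high, origin under the middle of its handle
- chisel: bystander: flat chisel with a wider blade lying on the bench right of the board, 200 mm long, 20 mm high, origin under the middle of its handle
- oilstone: bystander: grey oilstone on a wooden base lying on the bench left of the board, 200 by 66 by 32 mm, origin under its centre
Not all that is in view belongs to the job. There is more than one size of the block; the one meant has the size given above. Leave any purple look-alike of the stop alone.

How it is judged:
By the outcome, as a careful person would: the job done as asked, in the order asked, and still so for the second after the job is handed in, while the arm keeps its last pose, push and grip.
It also fails if it takes over 72 s, if anything falls off the work surface, if the arm or the gripper's body presses on something with over 40 N, if the wrist force passes 120 N, or if a joint passes its speed limit or range.

ROBOT

A 6-joint arm with a two-finger parallel gripper is mounted at the origin on the work surface. World frame = base frame: x ahead of the robot, y to its left, z up, the work surface at z = 0. Lengths are in mm, angles in degrees, forces in N, time in s.
With the tool pointing down it reaches from about 300 to 850 mm from the base axis. Payload 4.2 kg.
Tool frame: the origin (TCP) lies midway between the tips of the shut fingers; the grasp point (between the pads) lies 19 mm behind it; z points along the fingers, y is the line along which they close (so a half turn about z gives the same grasp; the last joint's range is limited). The gripper opens to 91 mm and grips with 3 to 60 N. Pads are 32 mm wide; open, the fingers measure 118 mm over their backs; the gripper's body (76 mm by 178 mm) begins 60 mm behind the grasp point.
Start: joints at [76.031, 18.312, 89.639, -0, 72.044, -1.146], TCP at [127.614, 560.676, 213.976] pointing down, gripper open.
Joint ranges: [-177.97, 177.97], [-48.28, 115.42], [12.27, 149.76], [-77.06, 257.06], [2.81, 150.46], [-146.56, 146.56]. Speed limits (degrees/s): [147.25, 147.25, 180, 180, 180, 180].

INTERFACE

Orientations are given as [roll, pitch, yaw] about the fixed x, y, z axes, in that order (R = Rz(yaw) Ry(pitch) Rx(roll)).
In Python, from workcell import env gives the robot as it stands.
- The arm moves only by the shell command python3 -m jog 'ROWS' [FORCE]. ROWS is a JSON object of lists of equal length, an entry for each row: "jaw": the finger opening in mm, from 0 to 91.2; "slide": the shift along the tool's x, y, z in units of 30 mm (1.0 is 30 mm), a list of three; "spin": the turn about the tool's z in units of 8 degrees (1.0 is 8 degrees). In form: {"jaw": [jaw, ...], "slide": [[dx, dy, dz], ...], "spin": [spin, ...]}. A call has 1 to 10 rows; each row shifts and turns the commanded pose from where the row before left it, along the tool's axes as they then stand; what a row does not reach is not made up. A row lasts 1/10 s, in which the tool goes at most 50 mm and 8.59 degrees, less where a joint would pass 70% of its speed; a pose out of reach is approached as far as the arm can. A call is refused whole if a number of a shift passes 1 or a number of a turn 1, either way. A call with a gripper value outside its range is refused whole. The fingers move at their own pace and stop on an object; FORCE is the grip in N (left out, the last holds). Time passes only in rows, so rows that do not move let the fingers close. It gives the time, the measured TCP pose, the force, the opening and the grip force at its end, in the units of the state.
- env.state(): the state, without advancing time (a new reading comes with each control period).
- env.grab_frame(name): name is "scene" or "top" or "wrist"; returns the picture (420x560x3 uint8, red, green, blue); there is no depth.
- env.camera_model(name): a dict with "fx", "fy", "cx", "cy" (pixels), "camera_from_world" (4x4, takes a point from world to camera coordinates). Camera axes: x right, y up, looking along -z (the intrinsics and any distortion apply to the point x, -y, -z); pixel columns grow to the right and rows downward; lengths in mm; the calibration is good to about 2 mm. The wrist camera is an equidistant fisheye: a pixel r from the principal point sees the ray r / f radians off the axis. A picture is of the moment at which its call begins: read the wrist's pose just before it. camera_model takes no time and is no camera call; for the wrist camera it gives the pose at the moment of the call.
- env.job_done(): hands the job in; it is judged then, once.
The state is a dict: "time_s": time; "qpos": joint angles; "qvel": joint speeds; "effort": joint torques, N m; "ee_pos": TCP position; "ee_rot": TCP orientation; "force": force on the tool from outside, world axes, zero at the start; "torque": the same for the moment, N m; "gripper_width": finger opening in mm; "gripper_force": force on a finger pad.
Only numpy, scipy, OpenCV 4.12 (cv2) and the standard library are available. Lean on these libraries where they do the work, as an engineer would, in place of code of your own. Each camera call takes 0.05 s, during which the arm holds its last target. There are 200 camera calls.

## Working session

There is one attempt and no reset: what is moved stays moved. The work goes in short steps, Python scripts to look and compute and a shell command to move; the robot and the scene stay as the last step left them, time stands still between calls to the robot, and variables do not carry over. Pictures are saved under pics/ and viewed, at most 10 in all, crops included, and the job is handed in when it is done.

```bash
mkdir -p pics; ls; python3 - <<'E'
from workcell import env
import cv2,numpy as np
for n in("scene","top"):
    im=env.grab_frame(n); cv2.imwrite(f"pics/{n}0.png",im[:,:,::-1])
    m=env.camera_model(n); print(n,m)
s=env.state(); print(s)
E
```

```text
pics
scene {'fx': 384.2042323349062, 'fy': 384.2042323349062, 'cx': 271.13130912256764, 'cy': 213.5979885318047, 'camera_from_world': array([[ 1.84324277e-01,  9.82831584e-01, -8.16323700e-03,
        -9.89630427e+01],
       [-7.79476511e-01,  1.51235360e-01,  6.07901500e-01,
         4.03196534e+02],
       [ 5.98699365e-01, -1.05687953e-01,  7.93970483e-01,
        -1.36525442e+03],
       [ 0.00000000e+00,  0.00000000e+00,  0.00000000e+00,
         1.00000000e+00]])}
top {'fx': 531.1762142734698, 'fy': 531.1762142734698, 'cx': 275.72977949594645, 'cy': 207.06320206109177, 'camera_from_world': array([[-1.78928953e-02, -9.99839733e-01, -5.93604359e-04,
         2.03022923e+01],
       [ 9.83132997e-01, -1.77019886e-02,  1.82033374e-01,
        -5.82011799e+02],
       [-1.82014708e-01,  2.67351206e-03,  9.83292173e-01,
        -1.67725056e+03],
       [ 0.00000000e+00,  0.00000000e+00,  0.00000000e+00,
         1.00000000e+00]])}
{'time_s': 0.1, 'qpos': array([ 7.60310335e+01,  1.83483358e+01,  8.96982652e+01,  9.55894768e-04,
        7.20429252e+01, -1.14512155e+00]), 'qvel': array([ 0.01856813, -0.07418709, -0.14608457,  0.03767373, -0.02419854,
        0.00639711]), 'effort': array([ 1.24784274e-03, -4.13330913e+01, -2.32507056e+01,  7.28455628e-02,
        4.21394210e-02, -7.73567399e-05]), 'ee_pos': array([127.50481935, 560.23804331, 213.20855505]), 'ee_rot': array([-1.79910510e+02, -2.69785311e-03,  1.67175858e+02]), 'force': array([-0.80408959,  0.10689884, -0.97438754]), 'torque': array([-0.01626892,  0.04149502,  0.01432158]), 'gripper_force': 0.0, 'gripper_width': 91.11721799972533}
```

View pics/scene0.png

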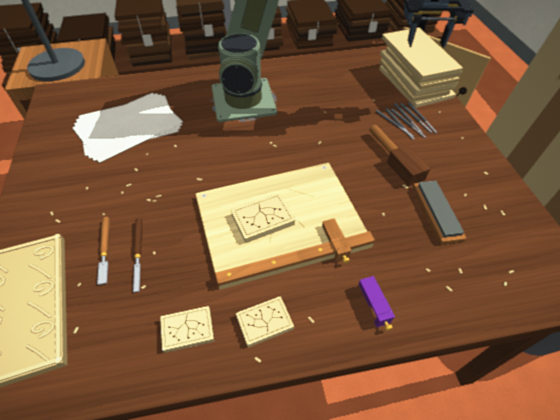

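View pics/top0.png

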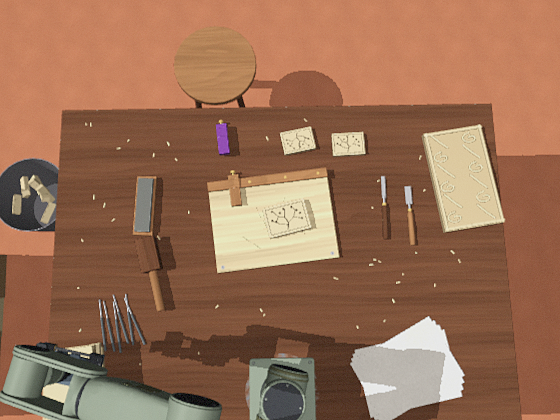

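Candidates for the block (top view): the one on the board at (288,218), and two loose look-alikes on the bench at (298,140) and (348,144). The stop is the wooden piece at (235,188) on the fence, and the purple look-alike is at (222,138). By the description I choose (288,218), and check it in a close crop.

```bash
cat > h.py <<'E'
import numpy as np
def ray(m,uv):
    T=np.array(m["camera_from_world"]);R=T[:3,:3];c=-R.T@T[:3,3]
    d=R.T@np.array([(uv[0]-m["cx"])/m["fx"],-(uv[1]-m["cy"])/m["fy"],-1.]);return c,d/np.linalg.norm(d)
def onz(m,uv,z):
    c,d=ray(m,uv);return c+d*(z-c[2])/d[2]
def proj(m,p):
    q=np.array(m["camera_from_world"])@np.r_[p,1.]
    return np.array([m["cx"]+m["fx"]*q[0]/-q[2],m["cy"]-m["fy"]*q[1]/-q[2]])
def tri(rs):
    A=np.zeros((3,3));b=np.zeros(3)
    for c,d in rs:
        P=np.eye(3)-np.outer(d,d);A+=P;b+=P@c
    x=np.linalg.solve(A,b);return x,max(np.linalg.norm(np.cross(x-c,d)) for c,d in rs)
E
python3 - <<'E'
import cv2,numpy as np
t=cv2.imread("pics/top0.png")[160:280,200:350]; s=cv2.imread("pics/scene0.png")[155:295,190:380]
a=cv2.resize(t,None,fx=5,fy=5,interpolation=cv2.INTER_CUBIC)[:, :750]
b=cv2.resize(s,None,fx=4,fy=4,interpolation=cv2.INTER_CUBIC)
cv2.imwrite("pics/topc.png",a);cv2.imwrite("pics/scenec.png",b);print(a.shape,b.shape)
E
```

```text
(600, 750, 3) (560, 760, 3)
```

View pics/topc.png

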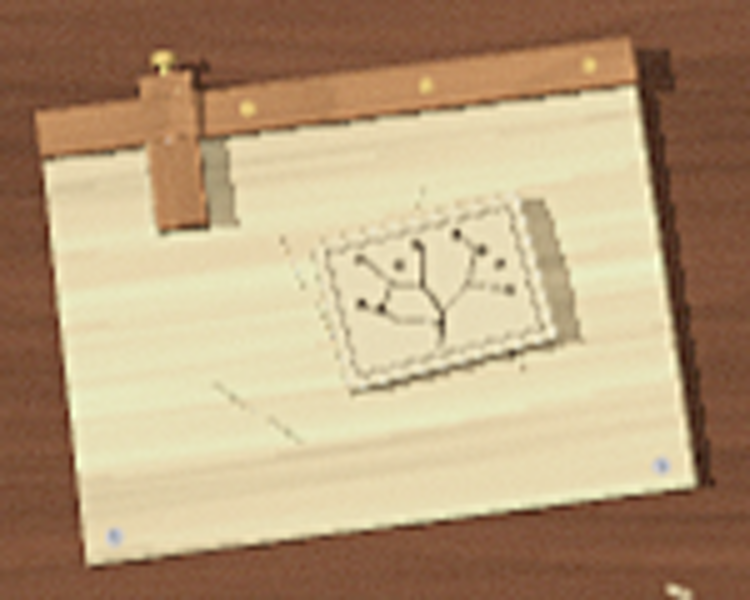

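View pics/scenec.png

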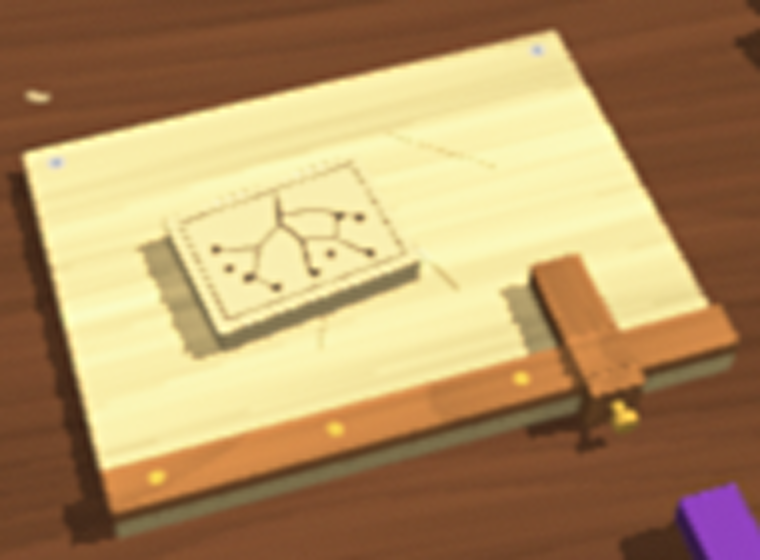

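The crops show the chosen block on the board, with the near-side tree. Its top corners are at about (320,240), (522,195), (555,338), (355,388) in the top crop, and (418,262), (225,335), (168,220), (352,162) in the scene crop. The fence edge runs from (43,158) to (640,88), and the stop's working edge from (203,140) to (208,228).

```bash
python3 - <<'E'
from workcell import env
from h import *
mt,ms=env.camera_model("top"),env.camera_model("scene")
T=lambda u,v:(200+(u+.5)/5-.5,160+(v+.5)/5-.5); S=lambda u,v:(190+(u+.5)/4-.5,155+(v+.5)/4-.5)
print("cams",ray(mt,(0,0))[0],ray(ms,(0,0))[0])
pts={"FL":((320,240),(418,262)),"FR":((522,195),(225,335)),"NR":((555,338),(168,220)),"NL":((355,388),(352,162)),
"boardNL":((88,565),(557,31)),"boardNR":((696,488),(24,153)),"stopNRtop":((208,228),(532,268)),"stopNLtop":((160,232),(580,256)),"fenceRtop":((640,88),(101,470)),"screw1":((588,66),(156,477)),"screw2":((425,85),(335,429)),"screw3":((247,108),(521,378))}
X={}
for k,(a,b) in pts.items():
    x,e=tri([ray(mt,T(*a)),ray(ms,S(*b))]);X[k]=x;print(k,x.round(1),"err",round(e,1))
P={k:onz(mt,T(*pts[k][0]),42) for k in("FL","FR","NR","NL")}
Q={k:onz(ms,S(*pts[k][1]),42) for k in("FL","FR","NR","NL")}
for P in(P,Q):
  print({k:v[:2].round(1) for k,v in P.items()})
  print("long",[np.linalg.norm(P[a]-P[b]).round(1) for a,b in(("FL","FR"),("NL","NR"))],"short",[np.linalg.norm(P[a]-P[b]).round(1) for a,b in(("FL","NL"),("FR","NR"))])
  d=P["FL"]-P["FR"]+P["NL"]-P["NR"];print("yaw",np.degrees(np.arctan2(-d[0],d[1])),"c",sum(P.values())/4)
f=[onz(mt,T(*p),32) for p in((43,158),(640,88))];d=f[0]-f[1];print("fence top edge",f,np.degrees(np.arctan2(-d[0],d[1])),np.linalg.norm(d))
d=X["boardNL"]-X["boardNR"];print("board yaw",np.degrees(np.arctan2(-d[0],d[1])),np.linalg.norm(d))
d=X["screw3"]-X["screw1"];print("screw yaw",np.degrees(np.arctan2(-d[0],d[1])))
print("stop",[onz(mt,T(*p),40).round(1) for p in((203,140),(208,228),(160,232))])
E
```

```text
cams [ 267.2740014    14.48042188 1755.18496753] [1149.90047157 -108.00451358  838.06007177]
FL [583.1  50.6  44.2] err 1.1
FR [611.8 -80.9  39.4] err 2.9
NR [ 515.9 -102.2   40.8] err 0.4
NL [486.   28.1  35.9] err 0.2
boardNL [375.7 204.8  19.1] err 1.0
boardNR [ 418.5 -193.6   17.4] err 0.1
stopNRtop [594.4 124.4  33.8] err 0.9
stopNLtop [592.2 156.4  35.6] err 1.4
fenceRtop [ 685.5 -164.8   27.2] err 0.6
screw1 [ 699.8 -131.5   33. ] err 0.8
screw2 [688.4 -22.1  34.1] err 0.5
screw3 [674.8  96.7  34.3] err 0.4
{'FL': array([583.3,  49.6]), 'FR': array([611. , -83.7]), 'NR': array([ 515.7, -102.5]), 'NL': array([485.2,  28.3])}
long [np.float64(136.1), np.float64(134.3)] short [np.float64(100.4), np.float64(97.2)]
yaw 12.416653564759926 c [548.81117815 -27.08277917  42.        ]
{'FL': array([581.7,  52.2]), 'FR': array([614. , -78.1]), 'NR': array([ 516.9, -101.7]), 'NL': array([491. ,  26.8])}
long [np.float64(134.2), np.float64(131.2)] short [np.float64(94.1), np.float64(100.0)]
yaw 12.652147206152437 c [550.89253933 -25.19202926  42.        ]
fence top edge [array([643.79878059, 232.85239333,  32.        ]), array([ 684.3661628 , -164.90902377,   32.        ])] 5.8234170162773236 399.82478340975564
board yaw 6.131383976625128 400.6231775008153
screw yaw 6.259739475749725
stop [array([652.3, 126.1,  40. ]), array([593. , 123.2,  40. ]), array([590.9, 154.7,  40. ])]
```

```bash
python3 -m jog '{"jaw":[91,91,91,91,91,91,91,91,91,91],"slide":[[0,0,0],[0,0,0],[0,0,0],[-0.4,-1,0],[-0.4,-1,0],[-0.4,-1,0],[-0.4,-1,0],[-0.4,-1,0],[-0.4,-1,0],[-0.4,-1,0]],"spin":[-0.8,-0.8,-0.75,0,0,0,0,0,0,0]}'
```

```text
time_s: 1.1
ee_pos: [233.3, 359.1, 213.7]
ee_rot: [-180.0, -0.0, -174.0]
force: [0.3, 0.2, 0.7]
gripper_width: 91.2
gripper_force: 0.0
```

```bash
python3 -m jog '{"jaw":[91,91,91,91,91,91,91,91,91,91],"slide":[[-0.4,-1,0],[-0.4,-1,0],[-0.4,-1,0],[-0.4,-1,0],[-0.4,-1,0],[-0.4,-1,0],[-0.4,-1,0],[-0.4,-1,0],[-0.4,-1,0],[-0.4,-1,0]],"spin":[0,0,0,0,0,0,0,0,0,0]}'; python3 -m jog '{"jaw":[91,91,91,91,91],"slide":[[-0.4,-0.9,0],[-0.4,-0.9,0],[-0.4,-0.9,0],[-0.3,-0.9,0],[0,0,0]],"spin":[0,0,0,0,0]}'; python3 - <<'E'
from workcell import env
import cv2
m=env.camera_model("wrist");im=env.grab_frame("wrist");cv2.imwrite("pics/w1.png",im[:,:,::-1])
print({k:(v if isinstance(v,float) else v.round(3).tolist()) for k,v in m.items()})
E
```

```text
time_s: 2.1
ee_pos: [383.8, 73.4, 213.8]
ee_rot: [180.0, -0.0, -174.0]
force: [0.6, -0.8, 0.4]
gripper_width: 91.1
gripper_force: 0.0
time_s: 2.6
ee_pos: [440.7, -30.4, 213.5]
ee_rot: [-180.0, -0.0, -174.2]
force: [0.3, 0.5, -0.2]
gripper_width: 91.0
gripper_force: 0.0
{'fx': 325.19226210127806, 'fy': 325.19226210127806, 'cx': 273.74559307101424, 'cy': 209.23492574624896, 'camera_from_world': [[-0.101, 0.995, -0.001, 75.537], [-0.959, -0.097, -0.266, 448.924], [-0.265, -0.026, 0.964, -274.428], [0.0, 0.0, 0.0, 1.0]]}
```

View pics/w1.png

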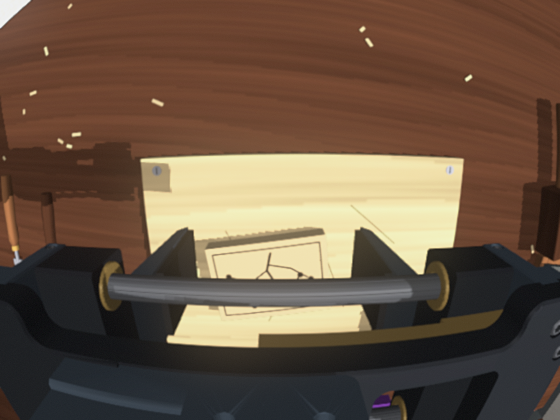

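The wrist view shows the block's near top edge at about (207,249) to (325,236), between the open fingers. I'll check it against the other views, then lower the tool in front of the edge.

```bash
python3 - <<'E'
from workcell import env
import numpy as np
m=env.camera_model("wrist");T=m["camera_from_world"];R=T[:3,:3];c=-R.T@T[:3,3]
def cast(u,v,z):
    a=np.array([u-m["cx"],v-m["cy"]]);r=np.linalg.norm(a);th=r/m["fx"];a=a/r*np.sin(th)
    d=R.T@np.array([a[0],-a[1],-np.cos(th)]);return (c+d*(z-c[2])/d[2]).round(1)
print(c,cast(207,249,42),cast(325,236,42),cast(140,158,18),cast(463,158,18))
E
python3 -m jog '{"jaw":[91,91,91,91,91,91,91,91],"slide":[[0,0,1],[0,0,1],[0,0,1],[0,0,1],[0,0,1],[0,0,1],[0,0,0.35],[0,0,0]],"spin":[0,0,0,0,0,0,0,0]}'
```

```text
[364.69463329 -37.50963839 384.01967026] [513.2 -99.5  42. ] [483.5  32.8  42. ] [ 417.8 -192.4   18. ] [373.3 205.2  18. ]
time_s: 3.45
ee_pos: [438.3, -27.3, 22.5]
ee_rot: [179.9, -0.2, -174.0]
force: [0.3, -0.1, -0.2]
gripper_width: 90.6
gripper_force: 0.0
```

```bash
python3 -m jog '{"jaw":[91,91,91,91,91,91,91,91,91,91],"slide":[[-0.4,0,0],[-0.4,0,0],[-0.3,0,0],[-0.3,0,0],[-0.3,0,0],[-0.3,0,0],[-0.3,0,0],[-0.3,0,0],[-0.3,0,0],[-0.3,0,0]],"spin":[0,0,0,0,0,0,0,0,0,0]}'; python3 - <<'E'
from workcell import env
import cv2
im=env.grab_frame("top");cv2.imwrite("pics/t2.png",cv2.resize(im[150:280,195:350,::-1],None,fx=5,fy=5,interpolation=cv2.INTER_CUBIC)[:600])
E
```

```text
time_s: 4.45
ee_pos: [535.8, -18.0, 23.4]
ee_rot: [180.0, -0.0, -174.0]
force: [-0.9, -0.5, 0.6]
gripper_width: 90.7
gripper_force: 0.7
```

View pics/t2.png

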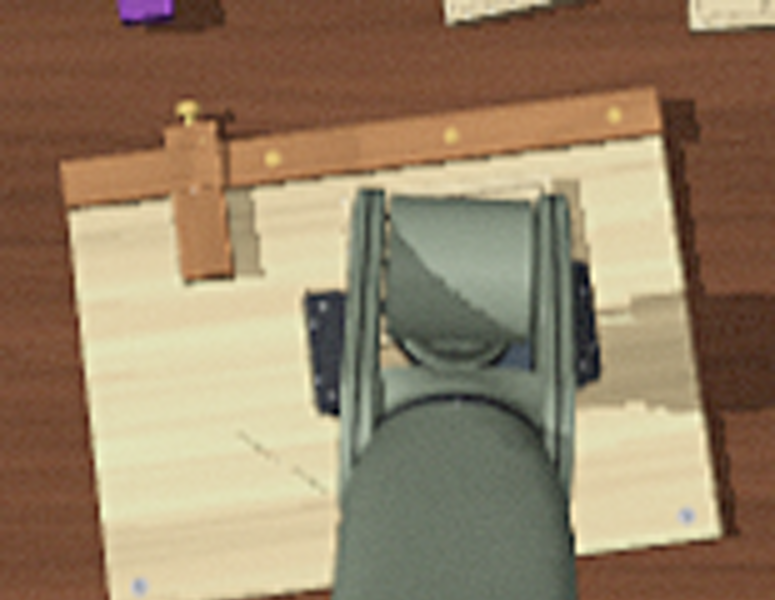

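Block is nearly aligned, with its far edge about 16 mm short of the fence (545,180 against 545,152). I'll push 12 mm more, then go round to the right end.

```bash
python3 -m jog '{"jaw":[91,91,91,91,91,91,91,91,91,91],"slide":[[-0.2,0,0],[-0.2,0,0],[0,0,0],[0.5,0,0],[0.3,0,-0.3],[0,0,-1],[0,0,-1],[0,0,0],[0,0,0],[0,0,0]],"spin":[0,0,0,0,0,0,0,1,1,1]}';  python3 -m jog '{"jaw":[60,60,60,60,60,60,60,60,60,60],"slide":[[0,0,0],[0,0,0],[0,0,0],[0,0,0],[0,0,0],[0,0,0],[0,0,0],[0,0,0],[0,0,0],[-1,0,0]],"spin":[1,1,1,1,1,1,1,1,0.25,0]}'
```

```text
time_s: 5.5
ee_pos: [523.4, -19.3, 93.7]
ee_rot: [180.0, 0.1, 161.6]
force: [-0.4, -0.1, -0.9]
gripper_width: 91.3
gripper_force: 0.0
time_s: 6.5
ee_pos: [526.1, -47.4, 93.3]
ee_rot: [179.9, -0.1, 96.1]
force: [-0.7, -0.5, -0.0]
gripper_width: 60.0
gripper_force: 0.0
```

```bash
python3 -m jog '{"jaw":[60,60,60,60,60],"slide":[[-0.8,0.7,0],[-0.8,0.7,0],[-0.8,0.7,0],[-0.85,0.6,0],[0,0,0]],"spin":[0,0,0,0,0]}'; python3 - <<'E'
from workcell import env
import cv2
im=env.grab_frame("top");cv2.imwrite("pics/t3.png",cv2.resize(im[150:280,195:350,::-1],None,fx=5,fy=5,interpolation=cv2.INTER_CUBIC)[:600])
E
```

```text
time_s: 7.0
ee_pos: [619.7, -140.5, 93.2]
ee_rot: [179.8, 0.1, 95.8]
force: [-1.6, 0.8, 0.7]
gripper_width: 60.2
gripper_force: 0.0
```

View pics/t3.png

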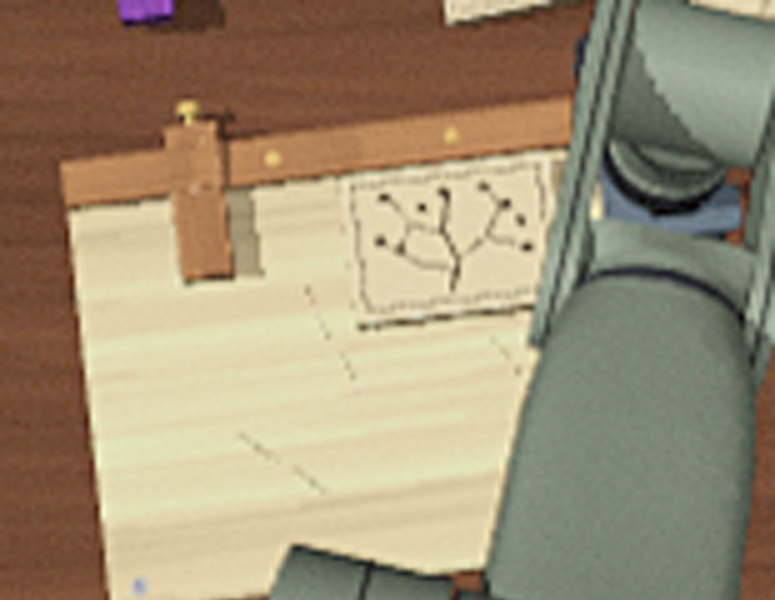

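The block is squared up, a few mm short of the fence. Its left end is at crop (345,180)-(358,325), and the stop face at x≈232. Next: lower the tool and push the right end toward the stop.

```bash
python3 - <<'E'
from workcell import env
from h import *
m=env.camera_model("top")
for u,v in((345,180),(548,153),(358,325)):
    p=onz(m,(195+(u+.5)/5-.5,150+(v+.5)/5-.5),42);print(p.round(1),"u",p[0]*.9945+p[1]*.1045,"v",-p[0]*.1045+p[1]*.9945)
E
python3 -m jog '{"jaw":[60,60,60,60,60,60,60,60],"slide":[[0,0,1],[0,0,1],[0,0,0.3],[0,0,0],[0.5,0,0],[0.4,0,0],[0.3,0,0],[0.3,0,0]],"spin":[0,0,0,0,0,0,0,0]}'
```

```text
[657.2  48.6  42. ] u 658.7101714245456 v -20.3374010059161
[673.1 -86.   42. ] u 660.4461704938743 v -155.9145397340882
[559.9  41.4  42. ] u 561.1383030132337 v -17.293328362883102
time_s: 7.85
ee_pos: [613.0, -92.0, 24.6]
ee_rot: [179.9, 0.1, 96.0]
force: [0.7, -0.8, 1.1]
gripper_width: 60.1
gripper_force: 0.7
```

```bash
python3 -m jog '{"jaw":[60,60,60,60,60,60,60],"slide":[[0.3,0,0],[0.3,0,0],[0.3,0,0],[0.3,0,0],[0.3,0,0],[0.2,0,0],[0,0,0]],"spin":[0,0,0,0,0,0,0]}';python3 -m jog '{"jaw":[60,60],"slide":[[0.1,0,0],[0,0,0]],"spin":[0,0]}'; python3 -m jog '{"jaw":[60,60],"slide":[[0.07,0,0],[0,0,0]],"spin":[0,0]}'
```

```text
time_s: 8.55
ee_pos: [606.6, -41.0, 23.2]
ee_rot: [-180.0, -0.0, 96.0]
force: [-0.7, 0.6, -0.1]
gripper_width: 60.0
gripper_force: 0.0
time_s: 8.75
ee_pos: [606.5, -38.9, 23.2]
ee_rot: [-180.0, -0.0, 96.0]
force: [0.2, -0.5, 0.4]
gripper_width: 60.1
gripper_force: 0.0
time_s: 8.95
ee_pos: [606.4, -37.1, 23.3]
ee_rot: [-180.0, -0.0, 96.0]
force: [0.1, -0.2, -0.3]
gripper_width: 60.2
gripper_force: 0.0
```

```bash
for i in 1 ; do python3 -m jog '{"jaw":[60,60],"slide":[[0.07,0,0],[0,0,0]],"spin":[0,0]}'; python3 -m jog '{"jaw":[60,60],"slide":[[0.07,0,0],[0,0,0]],"spin":[0,0]}'; python3 -m jog '{"jaw":[60,60],"slide":[[0.05,0,0],[0,0,0]],"spin":[0,0]}';done | grep -E "pos|force:"
```

```text
ee_pos: [606.2, -34.9, 23.4]
force: [-0.4, 0.3, -0.6]
gripper_force: 0.2
ee_pos: [606.4, -34.8, 23.6]
force: [0.1, -6.9, -0.8]
gripper_force: 3.6
ee_pos: [606.5, -34.8, 23.7]
force: [0.7, -12.1, -0.8]
gripper_force: 5.8
```

```bash
python3 - <<'E'
from workcell import env
import cv2
im=env.grab_frame("scene");cv2.imwrite("pics/s4.png",cv2.resize(im[170:290,200:390,::-1],None,fx=4,fy=4,interpolation=cv2.INTER_CUBIC))
E
```

```text
(no output)
```

View pics/s4.png

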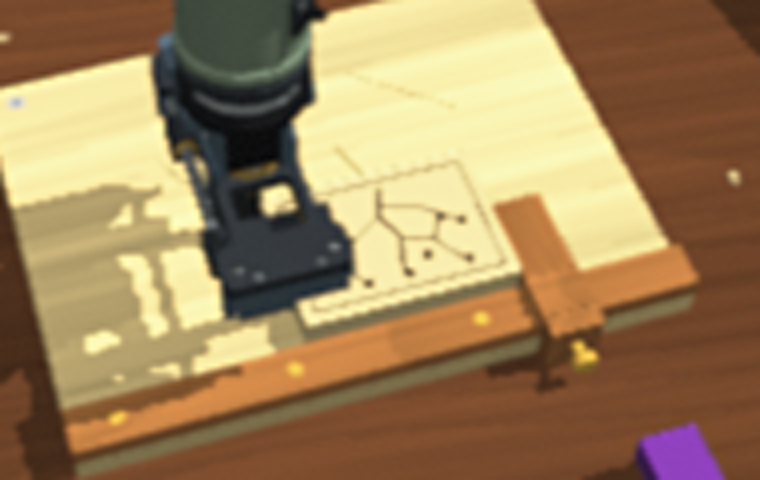

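The block is against the stop: contact gave 12 N. In the crop, its left end meets the stop at (520,270) and there is a small gap to the fence. Next is the square push on the near side to seat it at the fence.

```bash
python3 -m jog '{"jaw":[60,60,60,60,60,60,60,60,60,60],"slide":[[-0.7,0,0],[0,0,-1],[0,0,-1],[0,0,-0.3],[0.8,-0.8,0],[0.8,-0.8,0],[0.8,-0.8,0],[0.6,-0.5,0],[0.7,0,0],[0,0,0]],"spin":[0,0,0,0,0,0,0,0,0,0]}';  python3 -m jog '{"jaw":[91,91,91,91,91,91,91,91,91,91],"slide":[[0,0,0],[0,0,0],[0,0,0],[0,0,0],[0,0,0],[0,0,0],[0,0,0],[0,0,0],[0,0,0],[0,0,0]],"spin":[-1,-1,-1,-1,-1,-1,-1,-1,-1,-1]}'; python3 -m jog '{"jaw":[91,91],"slide":[[0,0,0],[0,0,0]],"spin":[-1,-0.25]}'
```

```text
time_s: 10.6
ee_pos: [508.9, 50.9, 92.0]
ee_rot: [-180.0, -0.0, 96.1]
force: [0.2, -0.7, -0.1]
gripper_width: 59.9
gripper_force: 0.0
time_s: 11.6
ee_pos: [510.1, 48.4, 91.9]
ee_rot: [-180.0, -0.0, 176.3]
force: [-0.5, 0.4, -0.1]
gripper_width: 91.3
gripper_force: 0.0
time_s: 11.8
ee_pos: [510.1, 48.4, 91.9]
ee_rot: [-180.0, -0.0, -173.8]
force: [0.3, 0.2, 0.0]
gripper_width: 90.9
gripper_force: 0.0
```

```bash
python3 -m jog '{"jaw":[91,91,91,91,91,91,91],"slide":[[0,0,1],[0,0,1],[0,0,0.25],[-0.4,0,0],[-0.4,0,0],[-0.1,0,0],[0,0,0]],"spin":[0,0,0,0,0,0,0]}'; for i in 1;do python3 -m jog '{"jaw":[91,91],"slide":[[-0.07,0,0],[0,0,0]],"spin":[0,0]}';python3 -m jog '{"jaw":[91,91],"slide":[[-0.07,0,0],[0,0,0]],"spin":[0,0]}';python3 -m jog '{"jaw":[91,91],"slide":[[-0.07,0,0],[0,0,0]],"spin":[0,0]}';done | grep -E "pos|force:"
```

```text
time_s: 12.5
ee_pos: [538.7, 51.9, 26.0]
ee_rot: [-180.0, 0.2, -174.0]
force: [0.4, -0.3, 0.3]
gripper_width: 91.1
gripper_force: 0.0
ee_pos: [539.1, 52.1, 25.3]
force: [0.6, -1.2, -0.7]
gripper_force: 0.0
ee_pos: [541.0, 52.3, 25.0]
force: [-0.2, 0.1, -0.3]
gripper_force: 0.0
ee_pos: [543.0, 52.5, 24.9]
force: [-0.2, -0.3, 0.6]
gripper_force: 0.4
```

```bash
for i in 1;do python3 -m jog '{"jaw":[91,91],"slide":[[-0.07,0,0],[0,0,0]],"spin":[0,0]}';python3 -m jog '{"jaw":[91,91],"slide":[[-0.07,0,0],[0,0,0]],"spin":[0,0]}';python3 -m jog '{"jaw":[91,91],"slide":[[-0.07,0,0],[0,0,0]],"spin":[0,0]}';done | grep -E "pos|force:"
```

```text
ee_pos: [545.5, 52.7, 24.9]
force: [-0.3, 0.1, 0.8]
gripper_force: 0.2
ee_pos: [545.9, 52.8, 24.7]
force: [-5.1, -1.0, 2.9]
gripper_force: 2.4
ee_pos: [546.0, 52.7, 24.6]
force: [-9.6, -2.6, 6.4]
gripper_force: 4.4
```

It seated at the fence with 10 N forward, and the side friction already carries some of the down force. I'll add down command in small steps and watch for slipping.

```bash
for i in 1;do python3 -m jog '{"jaw":[91,91],"slide":[[-0.03,0,0.02],[0,0,0]],"spin":[0,0]}';python3 -m jog '{"jaw":[91,91,91],"slide":[[0,0,0.03],[0,0,0],[0,0,0]],"spin":[0,0,0]}';done | grep -E "pos|force:"
```

```text
ee_pos: [546.0, 52.8, 23.8]
force: [-9.4, -1.5, 6.8]
gripper_force: 5.2
ee_pos: [546.0, 52.8, 22.9]
force: [-10.4, -1.7, 7.0]
gripper_force: 5.1
```

The side friction limit is about 0.67, so roughly 14 N forward with 9 N down is attainable; I'll use that. Because sliding forward may have opened the stop gap, I'll first press the end home once more.

```bash
python3 -m jog '{"jaw":[60,60,60,60,60,60,60,60,60,60],"slide":[[0.6,0,0],[0,0,-1],[0,0,-1],[0,0,-0.3],[0,0,0],[0,0,0],[0,0,0],[0,0,0],[0,0,0],[0,0,0]],"spin":[0,0,0,0,1,1,1,1,1,1]}' | grep -E "pos|rot"; python3 -m jog '{"jaw":[60,60,60,60,60,60,60,60,60,60],"slide":[[0,0,0],[0,0,0],[0,0,0],[0,0,0],[0,0,0],[0,0,0],[-1,0.55,0],[-1,0.55,0],[-1,0.55,0],[-1,0.55,0]],"spin":[1,1,1,1,1,0.25,0,0,0,0]}'; python3 -m jog '{"jaw":[60],"slide":[[0,0,0]],"spin":[0]}'
```

```text
ee_pos: [532.9, 51.4, 91.9]
ee_rot: [180.0, 0.0, 137.6]
time_s: 16.2
ee_pos: [611.7, -62.2, 91.8]
ee_rot: [179.9, -0.0, 96.0]
force: [0.4, -0.2, 0.2]
gripper_width: 59.9
gripper_force: 0.0
time_s: 16.3
ee_pos: [613.5, -64.4, 91.7]
ee_rot: [179.8, 0.1, 95.8]
force: [-0.5, 0.6, 1.0]
gripper_width: 60.0
gripper_force: 0.0
```

```bash
python3 -m jog '{"jaw":[60,60,60,60,60,60,60],"slide":[[0,0,1],[0,0,1],[0,0,0.25],[0.4,0,0],[0.3,0,0],[0.15,0,0],[0,0,0]],"spin":[0,0,0,0,0,0,0]}'; for i in 1;do python3 -m jog '{"jaw":[60,60],"slide":[[0.07,0,0],[0,0,0]],"spin":[0,0]}';python3 -m jog '{"jaw":[60,60],"slide":[[0.07,0,0],[0,0,0]],"spin":[0,0]}';python3 -m jog '{"jaw":[60,60],"slide":[[0.07,0,0],[0,0,0]],"spin":[0,0]}';done | grep -E "pos|force:"
```

```text
time_s: 17.0
ee_pos: [608.6, -34.9, 26.4]
ee_rot: [179.9, 0.0, 96.1]
force: [0.2, 0.3, 0.5]
gripper_width: 60.3
gripper_force: 0.0
ee_pos: [608.5, -34.6, 26.2]
force: [1.0, -4.0, 3.1]
gripper_force: 2.1
ee_pos: [608.6, -34.5, 26.2]
force: [0.0, -10.0, 3.6]
gripper_force: 5.3
ee_pos: [608.7, -34.4, 26.3]
force: [0.9, -16.3, 2.8]
gripper_force: 8.5
```

The end contact sits at the same place as before (v ≈ −98), so the block is on the stop. Now the final hold at the near side.

```bash
python3 -m jog '{"jaw":[60,60,60,60,60,60,60,60,60,60],"slide":[[-0.8,0,0],[0,0,-1],[0,0,-1],[0,0,-0.3],[0.8,-0.8,0],[0.8,-0.8,0],[0.8,-0.8,0],[0.6,-0.5,0],[0.7,0,0],[0,0,0]],"spin":[0,0,0,0,0,0,0,0,0,0]}';  python3 -m jog '{"jaw":[91,91,91,91,91,91,91,91,91,91],"slide":[[0,0,0],[0,0,0],[0,0,0],[0,0,0],[0,0,0],[0,0,0],[0,0,0],[0,0,0],[0,0,0],[0,0,0]],"spin":[-1,-1,-1,-1,-1,-1,-1,-1,-1,-1]}' | grep pos; python3 -m jog '{"jaw":[91,91,91,91,91,91,91,91],"slide":[[0,0,0],[0,0,0],[0,0,1],[0,0,1],[0,0,0.1],[0,0,0],[0,0,0],[0,0,0]],"spin":[-1,-0.25,0,0,0,0,0,0]}'
```

```text
time_s: 18.6
ee_pos: [510.4, 50.0, 93.6]
ee_rot: [-180.0, -0.1, 96.1]
force: [1.6, 0.1, 0.1]
gripper_width: 60.0
gripper_force: 0.0
ee_pos: [511.7, 47.5, 93.4]
time_s: 20.4
ee_pos: [512.7, 48.0, 32.2]
ee_rot: [-180.0, 0.2, -174.0]
force: [1.2, -0.1, -0.4]
gripper_width: 90.7
gripper_force: 0.0
```

```bash
python3 -m jog '{"jaw":[91,91,91,91,91,91,91],"slide":[[-0.4,0,0.05],[-0.4,0,0.05],[-0.2,0,0],[-0.05,0,0],[0,0,0],[0,0,0],[0,0,0]],"spin":[0,0,0,0,0,0,0]}'; for i in 1;do python3 -m jog '{"jaw":[91,91],"slide":[[-0.05,0,0],[0,0,0]],"spin":[0,0]}';python3 -m jog '{"jaw":[91,91],"slide":[[-0.05,0,0],[0,0,0]],"spin":[0,0]}';python3 -m jog '{"jaw":[91,91,91],"slide":[[-0.05,0,0],[0,0,0],[0,0,0]],"spin":[0,0,0]}';done | grep -E "pos|force:"
```

```text
time_s: 21.1
ee_pos: [542.5, 51.2, 27.8]
ee_rot: [180.0, -0.0, -174.0]
force: [0.7, -0.1, 0.4]
gripper_width: 90.8
gripper_force: 0.0
ee_pos: [544.5, 51.4, 28.0]
force: [0.8, -0.5, -0.4]
gripper_force: 0.0
ee_pos: [546.0, 51.6, 27.9]
force: [-0.3, 0.5, -0.1]
gripper_force: 0.0
ee_pos: [546.1, 51.6, 27.7]
force: [-4.4, -1.5, 3.3]
gripper_force: 2.3
```

```bash
for i in 1;do python3 -m jog '{"jaw":[91,91,91],"slide":[[-0.07,0,0],[0,0,0],[0,0,0]],"spin":[0,0,0]}';python3 -m jog '{"jaw":[91,91,91],"slide":[[-0.03,0,0.03],[0,0,0],[0,0,0]],"spin":[0,0,0]}';python3 -m jog '{"jaw":[91,91,91],"slide":[[0,0,0.02],[0,0,0],[0,0,0]],"spin":[0,0,0]}';done | grep -E "pos|force:"
```

```text
ee_pos: [546.2, 51.6, 27.6]
force: [-8.4, -2.0, 6.1]
gripper_force: 4.3
ee_pos: [546.2, 51.7, 26.5]
force: [-9.8, -1.2, 6.8]
gripper_force: 5.1
ee_pos: [546.3, 51.7, 26.0]
force: [-10.6, -0.8, 6.7]
gripper_force: 5.1
```

```bash
for i in 1;do python3 -m jog '{"jaw":[91,91,91],"slide":[[-0.05,0,0],[0,0,0],[0,0,0]],"spin":[0,0,0]}';python3 -m jog '{"jaw":[91,91,91],"slide":[[0,0,0.02],[0,0,0],[0,0,0]],"spin":[0,0,0]}';python3 -m jog '{"jaw":[91,91,91],"slide":[[0,0,0],[0,0,0],[0,0,0]],"spin":[0,0,0]}';done | grep -E "pos|force:"
```

```text
ee_pos: [546.2, 51.7, 25.9]
force: [-13.6, -1.4, 8.7]
gripper_force: 6.6
ee_pos: [546.2, 51.7, 25.2]
force: [-12.2, -1.6, 8.9]
gripper_force: 6.5
ee_pos: [546.2, 51.8, 25.3]
force: [-11.9, -2.2, 9.9]
gripper_force: 6.5
```

```bash
for i in 1;do python3 -m jog '{"jaw":[91,91,91,91,91],"slide":[[0,0,0],[0,0,0],[0,0,0],[0,0,0],[0,0,0]],"spin":[0,0,0,0,0]}';python3 -m jog '{"jaw":[91,91,91,91,91],"slide":[[0,0,0],[0,0,0],[0,0,0],[0,0,0],[0,0,0]],"spin":[0,0,0,0,0]}';done | grep -E "pos|force:"; python3 - <<'E'
from workcell import env
import cv2,numpy as np
F=[]
for i in range(8):
    im=env.grab_frame("scene");F.append(env.state()["force"])
print(np.mean(F,0),env.state()["ee_pos"],env.state()["time_s"])
cv2.imwrite("pics/s5.png",cv2.resize(im[170:290,200:390,::-1],None,fx=4,fy=4,interpolation=cv2.INTER_CUBIC))
E
```

```text
ee_pos: [546.2, 51.7, 25.3]
force: [-12.6, -0.8, 9.4]
gripper_force: 6.5
ee_pos: [546.2, 51.7, 25.3]
force: [-13.8, -2.0, 8.8]
gripper_force: 6.5
[-12.91854752  -1.61555072   8.81798481] [546.23478752  51.73536042  25.25323845] 25.0
```

View pics/s5.png

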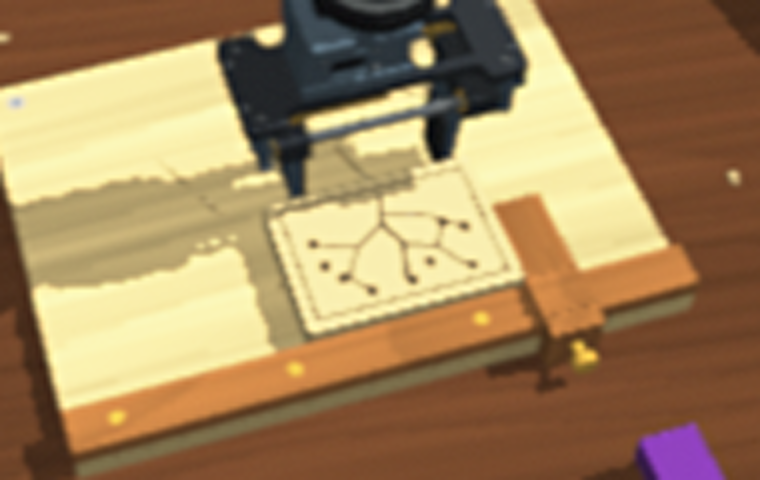

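The picture shows the block flush along the fence from (312,335) to (522,285), with its left end at the stop at (522,275). The hold is steady at about 13 N forward and 9 N down, with no slipping. Handing in.

```bash
python3 -c "
from workcell import env
print(env.job_done())"
```

```text
the job is handed in; nothing more can be done
None
```

The block lies flat in the inside corner, flush along the fence and up against the stop, and I handed in at 25 s with the arm still holding it at a steady 13 N forward and 9 N down (finger friction ruled out an even 10 and 10); no verdict came back.

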